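Start the bench machines from the control station

TASK

Start up the bench machines at the control station: first switch the power on by pressing down the raised end of the black rocker switch (the end with the white bar) until it is fully over, then press the blue button fully in for the extractor, and last press the green button fully in for the grinder. Each stays in when released. Only press with the fingertips: do not press the red or the yellow button, even on the way, and do not pick up or push aside the brass bush on the station or the things lying round it.

Things in the scene. Friction and masses are not known exactly. Their poses are not given: they have to be found in the camera images.
- station: The control station, a box fixed to the bench, 220 mm (its x) by 150 mm (its y) by 55 mm high, blue with a grey top. Origin at the centre of its underside; z up. On its top are six places, in three rows (68 mm apart along x) of two (64 mm apart along y): four push buttons, the rocker switch and a loose brass bush, in an order that changes.
- rocker_switch: The rocker switch's fixed grey frame, 62 mm (its x) by 36 mm (its y), 7 mm high on top of the station; all the station's controls are turned as the station is. Origin on the station's top at the frame's centre. The end of the rocker with the white bar lies towards its -x.
- rocker (a joint): Black rocker, a shallow V of two halves, each 27 mm long and 26 mm wide, tipping on an axis along the frame's y, 10 mm above the station's top. Value in rad: 0 off (the half with the white bar raised by 0.44 rad, the other half level), 0.44 fully on (the half with the white bar level). It may start up to 0.06. Takes 1 to 4 N at the white bar, and stays where it is left.
- rocker_on_end (a point): The middle of the white bar, on the upper face of the rocker's raised half, 18 mm from the tipping axis: the place to press down. It lies about 21 mm above the station's top when off and 14 mm when fully on. The outer edge of the raised half stands 26 mm above the top when off.
- blue_cap (a joint): The blue push button's cap: a plastic disc 29 mm across in a round steel bezel 44 mm across and 10 mm high. Value = how far it is pressed in (m): 0 standing out, 0.008 fully in. Moving it takes 2 to 3 N, and the force rises sharply at the stop; it is held by friction, so it stays at the depth where it is left and does not spring back.
- blue_top (a point): Centre of the top face of the blue cap, moves with it; 26 mm above the station's top when out, 18 mm when fully in. Its z axis points up.
- green_cap (a joint): The green push button's cap: a plastic disc 29 mm across in a round steel bezel 44 mm across and 10 mm high. Value = how far it is pressed in (m): 0 standing out, 0.008 fully in. Moving it takes 2 to 3 N, and the force rises sharply at the stop; it is held by friction, so it stays at the depth where it is left and does not spring back.
- green_top (a point): Centre of the top face of the green cap, moves with it; 26 mm above the station's top when out, 18 mm when fully in. Its z axis points up.
- red_cap (a joint): The red push button's cap: a plastic disc 29 mm across in a round steel bezel 44 mm across and 10 mm high. Value = how far it is pressed in (m): 0 standing out, 0.008 fully in. It springs back. Not to be pressed.
- red_top (a point): Centre of the top face of the red cap, moves with it; 26 mm above the station's top when out, 18 mm when fully in. Its z axis points up.
- yellow_cap (a joint): The yellow push button's cap: a plastic disc 29 mm across in a round steel bezel 44 mm across and 10 mm high. Value = how far it is pressed in (m): 0 standing out, 0.008 fully in. Moving it takes 2 to 3 N, and the force rises sharply at the stop; it is held by friction, so it stays at the depth where it is left and does not spring back. Not to be pressed.
- yellow_top (a point): Centre of the top face of the yellow cap, moves with it; 26 mm above the station's top when out, 18 mm when fully in. Its z axis points up.
- bush: Brass flanged bush, 35 mm across and 24 mm high, standing loose on one of the six places of the station's top. Loose bystander; leave it where it is. Origin at the centre of its underside.
- tin: Yellow tin with a tan lid, 61 mm across, 50 mm high, on the bench to the left of the station. Loose bystander; leave it where it is. Origin at the centre of its underside.
- bar: Steel parallel bar, 26 x 130 x 20 mm, lying on the bench to the left of the station. Loose bystander; leave it where it is. Origin at the centre of its underside.
- spanner: Small spanner, 37 x 167 x 7 mm, lying in front of the station. Loose bystander; leave it where it is. Origin at the centre of its underside.
- brush: Paint brush with a red handle, 29 x 194 x 34 mm, lying behind the station. Loose bystander; leave it where it is. Origin at the centre of its underside.

How it is judged:
On the way, in this order (a step that is already met when the one before it is completed fails the run):
1. the rocker switch is on (value of joint rocker above 0.37 rad), for 0.2 s.
2. the blue button is in (value of joint blue_cap above 0.0062 m), for 0.2 s.
3. the green button is in (value of joint green_cap above 0.0062 m), for 0.2 s.
At the end, for the whole second after the job is handed in: The rocker is on (over 0.37 rad of 0.44), the blue and green buttons are in (over 6.2 of 8 mm), red and yellow stand out (pressed less than 2 mm), the bush stands within 15 mm and the other loose things within 20 mm of where they began, at rest (value of joint rocker above 0.37 rad and value of joint each of blue_cap, green_cap above 0.0062 m and value of joint each of red_cap, yellow_cap below 0.002 m and linear speed of bush below 0.02 m/s and distance of bush from where it was at the start of the episode below 0.015 m and distance of each of tin, bar, spanner, brush from where it was at the start of the episode below 0.02 m); the robot touches nothing.
It fails at once if the blue button is pressed before the rocker is on (value of joint blue_cap above 0.003 m and value of joint rocker below 0.34 rad).
It fails at once if the green button is pressed before the rocker is on and the blue one is in (value of joint green_cap above 0.003 m and (value of joint blue_cap below 0.0058 m or value of joint rocker below 0.34 rad)).
It fails at once if the red or the yellow button is pressed (value of joint any of red_cap, yellow_cap above 0.003 m).
It fails at once if the bush is lifted or pushed aside (distance of bush from where it was at the start of the episode above 0.015 m).
It fails at once if a bystander is lifted or pushed aside (distance of any of tin, bar, spanner, brush from where it was at the start of the episode above 0.02 m).
It also fails if it takes over 40 s, if anything falls off the work surface, if the arm or the gripper's body presses on something with over 40 N, if the wrist force passes 120 N, or if a joint passes its speed limit or range.

ROBOT

A 7-joint arm with a two-finger parallel gripper is mounted at the origin on a cart in front of the work surface, level with it; the furniture and walls round the work are solid. World frame = base frame: x ahead of the robot, y to its left, z up, the work surface at z = 0. Lengths are in m, angles in rad, forces in N, time in s.
With the tool pointing down it reaches from about 0.4 to 0.85 m from the base axis. Payload 4.5 kg.
Tool frame: the origin (TCP) lies on the centre line of the jaws, within the pads' length; the fingertips stand r.tip_extent ahead of it and the grasp point (between the pads) is the TCP (r.tip_extent is the distance from the TCP to the fingertips, in m); z points along the fingers, y is the line along which they close (so a half turn about z gives the same grasp; the last joint's range is limited). The gripper opens to 88 mm and grips with 3 to 60 N. Pads are 18 mm wide; open, the fingers measure 123 mm over their backs; the gripper's body (75 mm by 187 mm) begins 45 mm behind the grasp point.
Start: joints at [1.219, 0.689, -0.195, 1.565, 0.157, 0.902, -0.215], TCP at [0.235, -0.579, 0.258] pointing down, gripper open.
Joint ranges: [-3.01, 3.01], [-0.46, 2.08], [-1.47, 1.51], [0.13, 2.56], [-1, 4.14], [0.04, 2.09], [-2.66, 2.66]. Speed limits (rad/s): [2.57, 2.57, 3.14, 3.14, 3.14, 3.14, 3.14].

INTERFACE

Orientations are given as a unit quaternion [x, y, z, w].
In Python, from plant import sensors, vision, finish_job, r gives the robot as it stands. The module is installed in compiled form; this text tells all that it offers.
- The arm moves only by the tool step_arm, never from a script. Its argument "steps" is a list of rows, each a list of 2 entries, a list of its own where there are three numbers: the shift along the tool's x, y, z in cm, then the turn, a rotation vector about the tool's x, y, z in degrees. A call has 1 to 12 rows; each row shifts and turns the commanded pose from where the row before left it, along the tool's axes as they then stand; what a row does not reach is not made up. A row lasts 1/8 s, in which the tool goes at most 62.5 mm and 10.7 degrees, less where a joint would pass 70% of its speed; a pose out of reach is approached as far as the arm can. A call with a gripper value outside its range is refused whole. "claw" is the opening, from -1 (shut) to 1 (fully open), set as the call begins (left out, the last holds). The fingers move at their own pace and stop on an object; "grip_force" is the grip in N (left out, the last holds). Time passes only in rows, so rows that do not move let the fingers close. It gives the time, the measured TCP pose, the force, the opening and the grip force at its end, in the units of the state.
- sensors.get_state(): the state, without advancing time (a new reading comes with each control period).
- vision.snapshot(name): name is "scene" or "top" or "wrist"; returns a dict with "img" (384x512x3 uint8, red, green, blue), "fx", "fy", "cx", "cy" (pixels), "position" and "rotation" of the camera in the world. Camera axes: x right, y down, z forward; pixel columns grow to the right and rows downward; lengths in m; the calibration is good to about 2 mm. A picture is of the moment at which its call begins. There is no depth.
- finish_job(): hands the job in; it is judged then, once.
The state is a dict: "clock": time; "q": joint angles; "qd": joint speeds; "joint_torque": joint torques, N m; "tool_pos": TCP position; "eef_rot": TCP orientation; "contact_force": force on the tool from outside, world axes, zero at the start; "moment": the same for the moment, N m; "opening": opening from 0.0 (shut) to 1.0 (fully open); "finger_force": force on a finger pad.
Only numpy, scipy, OpenCV 4.12 (cv2) and the standard library are available. Lean on these libraries where they do the work, as an engineer would, in place of code of your own. Each camera call takes 0.05 s, during which the arm holds its last target. There are 200 camera calls.

## Working session

There is one attempt and no reset: what is moved stays moved. The work goes in short steps, Python scripts to look and compute and a tool call to move; the robot and the scene stay as the last step left them, time stands still between calls to the robot, and variables do not carry over. Pictures are saved under pics/ and viewed, at most 10 in all, crops included, and the job is handed in when it is done.

Besides the shell and the picture viewer there is one more tool, called after "Request:" as a command line: name --argument value ..., lists and objects as JSON in quotes. step_arm: Moves the arm, as the interface text tells. Its arguments: {"type":"object","properties":{"steps":{"type":"array"},"claw":{"type":"number"},"grip_force":{"type":"number"}},"required":["steps"]}

```bash
mkdir -p pics; cat > h.py <<'E'
import numpy as np, cv2
from scipy.spatial.transform import Rotation as R
from plant import sensors, vision, finish_job, r
def snap(n,f):
    s=vision.snapshot(n); cv2.imwrite('pics/'+f,s['img'][:,:,::-1]); return s
def rot(s):
    a=np.array(s['rotation']); return a if a.shape==(3,3) else R.from_quat(a).as_matrix()
def px2w(s,u,v,z):
    d=rot(s)@np.array([(u-s['cx'])/s['fx'],(v-s['cy'])/s['fy'],1]); p=np.array(s['position']); return p+d*(z-p[2])/d[2]
E
python3 - <<'E'
from h import *
a=snap('top','top0.png');b=snap('scene','scene0.png')
st=sensors.get_state();print({k:np.round(v,3) for k,v in st.items()},r.tip_extent)
for s in(a,b):print(s['position'],np.round(rot(s),3).tolist(),s['fx'],s['cx'],s['cy'])
E
```

```text
{'clock': np.float64(0.1), 'q': array([ 1.219,  0.69 , -0.194,  1.566,  0.157,  0.903, -0.215]), 'qd': array([ 0.   , -0.001, -0.   , -0.001, -0.001, -0.001, -0.   ]), 'joint_torque': array([-3.0000e-03, -5.2850e+01, -1.2720e+00, -1.5384e+01, -5.3000e-02,
        2.0000e-03,  0.0000e+00]), 'tool_pos': array([ 0.235, -0.579,  0.257]), 'eef_rot': array([ 0.981,  0.192, -0.   , -0.001]), 'contact_force': array([ 0.064,  0.113, -0.734]), 'moment': array([ 0.02 , -0.006,  0.009]), 'finger_force': np.float64(0.0), 'opening': np.float64(0.997)} 0.019
[0.33059732 0.33666784 0.92364783] [[-0.007, -0.983, 0.184], [-1.0, 0.007, -0.002], [0.001, -0.184, -0.983]] 482.00804896602534 262.2303740227437 191.08747460948769
[ 0.14770979 -0.26634717  0.54189255] [[0.878, -0.263, 0.4], [-0.479, -0.495, 0.725], [0.008, -0.828, -0.561]] 441.40476313985585 258.97660735221126 192.62381407909635
```

View pics/top0.png

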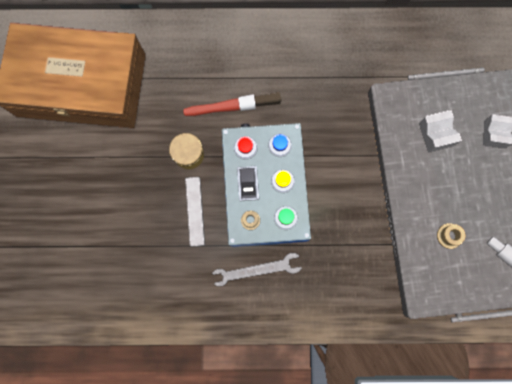

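View pics/scene0.png

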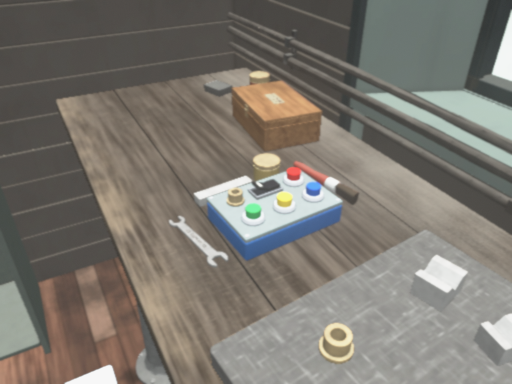

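The top view shows red (246,146), blue (281,144), the rocker (248,183) with its white bar at (248,189), yellow (284,180), the bush (251,219) and green (287,217). The scene view agrees. Next I'll locate them by colour and fit the grid.

```bash
cat >> h.py <<'E'
HUE=dict(red=(175,5),yellow=(25,35),green=(50,90),blue=(98,112))
def blob(s,c,u,v,w=11):
    u,v=int(u),int(v);h=cv2.cvtColor(s['img'],cv2.COLOR_RGB2HSV)[v-w:v+w+1,u-w:u+w+1]
    lo,hi=HUE[c];H=h[...,0];m=((H>=lo)&(H<=hi)) if lo<hi else ((H>=lo)|(H<=hi))
    m&=(h[...,1]>150);y,x=np.nonzero(m);return x.mean()+u-w,y.mean()+v-w,len(x)
E
python3 - <<'E'
from h import *
s=vision.snapshot('top')
P={}
for c,u,v in[('red',246,146),('blue',281,144),('yellow',284,180),('green',287,217)]:
    a=blob(s,c,u,v);P[c]=px2w(s,a[0],a[1],.079);print(c,np.round(a,1),np.round(P[c],4))
# grid fit: station x,y of sites (x toward robot-far), white bar toward -x of station
L={'red':(68,32),'blue':(68,-32),'yellow':(0,-32),'green':(-68,-32)}
A=np.array([L[c] for c in P])/1e3;B=np.array([P[c][:2] for c in P])
M=A-A.mean(0);N=B-B.mean(0);th=np.arctan2((M[:,0]*N[:,1]-M[:,1]*N[:,0]).sum(),(M*N).sum())
Q=np.array([[np.cos(th),-np.sin(th)],[np.sin(th),np.cos(th)]]);t=B.mean(0)-Q@A.mean(0)
print('yaw',np.degrees(th),t,'res',np.round((A@Q.T+t-B)*1e3,1))
for n,l in dict(bar=(-.0165,.032),rock=(0,.032),blue=(.068,-.032),green=(-.068,-.032),bush=(-.068,.032)).items():print(n,np.round(Q@l+t,4))
print('whitebar px', px2w(s,248,189,.075),px2w(s,248,183,.065))
Rt=R.from_quat(sensors.get_state()['eef_rot']).as_matrix();print(Rt.round(3))
E
```

```text
red [244.7 145.  168. ] [0.5741 0.3662 0.079 ]
blue [279.6 142.4 166. ] [0.5786 0.3027 0.079 ]
yellow [282.8 178.8 175. ] [0.511  0.2979 0.079 ]
green [285.  214.2  92. ] [0.447 0.295 0.079]
yaw 3.749161565297018 [0.50967532 0.33028018] res [[ 1.3  0.5]
 [ 1.   0.1]
 [ 0.8  0.5]
 [-3.1 -1.1]]
bar [0.4911 0.3611]
rock [0.5076 0.3622]
blue [0.5796 0.3028]
green [0.4439 0.2939]
bush [0.4397 0.3578]
whitebar px [0.49355209 0.36039935 0.075     ] [0.50657955 0.3606636  0.065     ]
[[ 0.927  0.376 -0.001]
 [ 0.376 -0.927  0.001]
 [-0.    -0.001 -1.   ]]
```

Request:
step_arm --steps '[[[2.9,-4.6,0],[0,0,0]],[[2.9,-4.6,0],[0,0,0]],[[1.3,-5.4,0],[0,0,9.2]],[[2.1,-5.1,0],[0,0,9.2]],[[2.9,-4.6,0],[0,0,0]],[[2.9,-4.6,0],[0,0,0]],[[2.9,-4.6,0],[0,0,0]],[[2.9,-4.6,0],[0,0,0]],[[2.9,-4.6,0],[0,0,0]],[[0,0,0],[0,0,0]]]' --claw -1 --grip_force 20

```text
clock: 1.4
tool_pos: [0.3873, -0.1196, 0.2578]
eef_rot: [0.999, 0.037, 0.001, -0.001]
contact_force: [0.2, -0.5, -0.2]
opening: 0.004
finger_force: 0.0
```

Request:
step_arm --steps '[[[1.1,-5.2,0],[0,0,0]],[[1.1,-5.2,0],[0,0,0]],[[1.1,-5.2,0],[0,0,0]],[[1.1,-5.2,0],[0,0,0]],[[1.1,-5.2,0],[0,0,0]],[[1.1,-5.2,0],[0,0,0]],[[1.1,-5.2,0],[0,0,0]],[[1.1,-5.2,0],[0,0,0]],[[0,0,0],[0,0,0]],[[0,0,0],[0,0,0]]]'

```text
clock: 2.65
tool_pos: [0.4461, 0.295, 0.2573]
eef_rot: [1.0, 0.031, -0.0, 0.001]
contact_force: [0.6, -0.4, 0.8]
opening: 0.005
finger_force: 0.0
```

```bash
python3 - <<'E'
from h import *
s=snap('wrist','w1.png')
print(s['position'],rot(s).round(3).tolist(),s['fx'],s['cx'],s['cy'])
E
```

```text
[0.52790635 0.30174516 0.38347515] [[0.064, -0.947, -0.316], [-0.998, -0.06, -0.021], [0.001, 0.317, -0.949]] 331.6074943869842 253.27860859597374 186.28481022761972
```

View pics/w1.png

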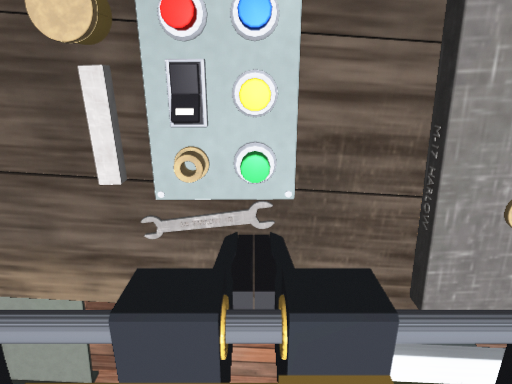

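The wrist view shows the station clearly: green (256,167), yellow (255,95), blue (255,11), white bar (185,112), rocker frame centre about (187,92) and bush (191,165).

```bash
python3 - <<'E'
from h import *
s=vision.snapshot('wrist');P={}
for c,u,v,w in[('yellow',255,95,26),('green',256,167,26),('blue',255,25,25)]:
    a=blob(s,c,u,v,w);P[c]=px2w(s,a[0],a[1],.080);print(c,np.round(a,1),np.round(P[c],4))
print('bar',px2w(s,185,112,.076).round(4),'frame',px2w(s,187,92,.062).round(4),'bush',px2w(s,191,163,.079).round(4))
d=P['yellow']-P['green'];print(np.degrees(np.arctan2(d[1],d[0])),np.linalg.norm(d))
E
```

```text
yellow [249.3  92.6  67. ] [0.5135 0.3035 0.08  ]
green [252.8 168.5 327. ] [0.4446 0.2961 0.08  ]
blue [250.4  12.4 395. ] [0.577  0.3063 0.08  ]
bar [0.4927 0.3609 0.076 ] frame [0.5096 0.3617 0.062 ] bush [0.446  0.3547 0.079 ]
6.150243319481679 0.06935566078094395
```

Request:
step_arm --steps '[[[1.6,-2.1,0],[0,0,0]],[[1.6,-2.1,0],[0,0,0]],[[1.7,-2.1,2.5],[0,0,0]],[[0,0,4.0],[0,0,0]],[[0,0,4.0],[0,0,0]],[[0,0,1.9],[0,0,0]],[[0,0,0],[0,0,0]],[[0,0,0],[0,0,0]]]'

```text
clock: 3.75
tool_pos: [0.4916, 0.3625, 0.1348]
eef_rot: [0.999, 0.032, 0.001, -0.0]
contact_force: [0.2, -0.2, 0.7]
opening: 0.01
finger_force: 0.0
```

```bash
python3 - <<'E'
from h import *
s=snap('wrist','w2.png')
E
```

```text
(no output)
```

View pics/w2.png

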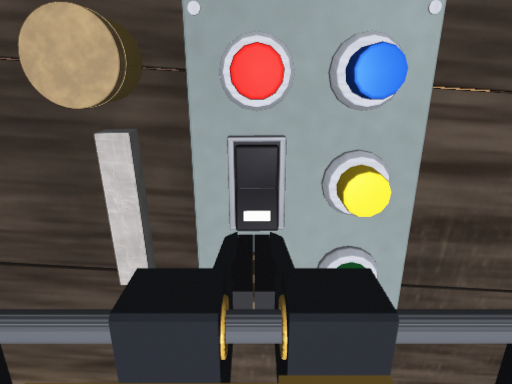

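The view is well aligned: white bar (257,215), hinge line (258,188), blue cap (381,70), fingertips centred on column 254. I'll check the bar position once more from here.

```bash
python3 - <<'E'
from h import *
s=vision.snapshot('wrist')
print('bar',px2w(s,257,215,.076).round(4),'frame',px2w(s,257,184,.062).round(4),'hinge',px2w(s,258,188,.066).round(4),'blue',px2w(s,380,70,.081).round(4))
E
```

```text
bar [0.4938 0.3622 0.076 ] frame [0.509  0.3631 0.062 ] hinge [0.5077 0.3625 0.066 ] blue [0.5806 0.3049 0.081 ]
```

Request:
step_arm --steps '[[[0,0,1.5],[0,0,0]],[[0,0,0.8],[0,0,0]],[[0,0,0.5],[0,0,0]],[[0,0,0.5],[0,0,0]],[[0,0,0.5],[0,0,0]],[[0,0,0.5],[0,0,0]],[[0,0,0.4],[0,0,0]],[[0,0,0],[0,0,0]],[[0,0,0],[0,0,0]]]'

```text
clock: 4.97
tool_pos: [0.4905, 0.3632, 0.0884]
eef_rot: [0.999, 0.032, 0.0, -0.0]
contact_force: [-4.6, -1.6, 14.0]
opening: 0.008
finger_force: 7.2
```

Request:
step_arm --steps '[[[0,0,0.1],[0,0,0]],[[0,0,0],[0,0,0]],[[0,0,-2.5],[0,0,0]],[[0,0,-2.5],[0,0,0]],[[0,0,0],[0,0,0]]]'

```text
clock: 5.6
tool_pos: [0.4922, 0.3638, 0.1373]
eef_rot: [0.999, 0.032, 0.002, -0.001]
contact_force: [0.4, 1.0, -0.2]
opening: 0.005
finger_force: 0.0
```

```bash
python3 - <<'E'
from h import *
s=snap('wrist','w3.png')
E
```

```text
(no output)
```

View pics/w3.png

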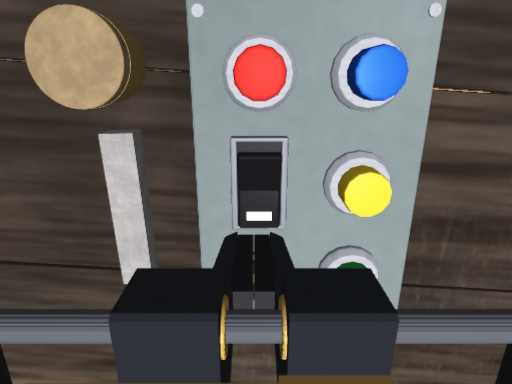

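The rocker has gone over: its far end is raised at row 152 and the bar half lies level. On to blue.

Request:
step_arm --steps '[[[2.1,1.6,0],[0,0,0]],[[2.1,1.6,0],[0,0,0]],[[2.1,1.7,0],[0,0,0]],[[2.1,1.6,0],[0,0,0]],[[0,0,0],[0,0,0]],[[0,0,1.5],[0,0,0]],[[0,0,1.0],[0,0,0]],[[0,0,0],[0,0,0]],[[0,0,0],[0,0,0]]]'

```text
clock: 6.78
tool_pos: [0.5785, 0.3041, 0.1106]
eef_rot: [0.999, 0.033, -0.0, -0.0]
contact_force: [0.3, -0.1, 0.2]
opening: 0.003
finger_force: 0.0
```

```bash
python3 - <<'E'
from h import *
s=snap('top','t2.png');cv2.imwrite('pics/t2c.png',cv2.resize(s['img'][110:260,200:330,::-1],None,fx=4,fy=4,interpolation=2))
E
```

```text
(no output)
```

View pics/t2c.png

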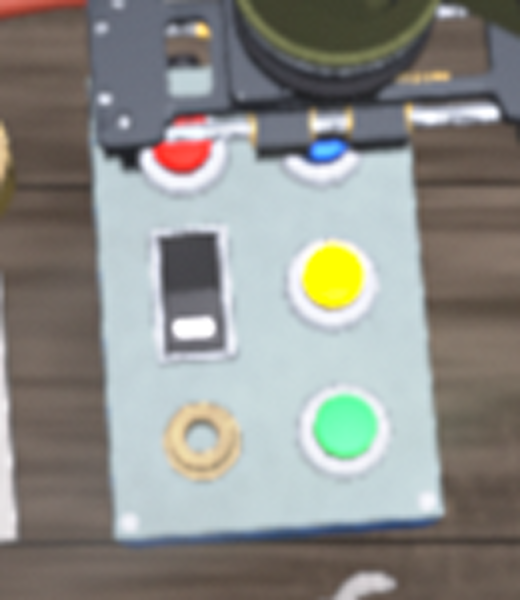

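The tool is over blue at crop (325,150) and clear of red. Pressing.

Request:
step_arm --steps '[[[0,0,0.7],[0,0,0]],[[0,0,0.4],[0,0,0]],[[0,0,0.4],[0,0,0]],[[0,0,0.4],[0,0,0]],[[0,0,0],[0,0,0]],[[0,0,0],[0,0,0]]]'

```text
clock: 7.58
tool_pos: [0.5787, 0.3036, 0.0925]
eef_rot: [0.999, 0.032, 0.0, -0.0]
contact_force: [-2.8, -0.9, 8.4]
opening: 0.007
finger_force: 3.8
```

Request:
step_arm --steps '[[[0,0,0.2],[0,0,0]],[[0,0,0],[0,0,0]],[[0,0,0],[0,0,0]]]'

```text
clock: 7.95
tool_pos: [0.5788, 0.3036, 0.0924]
eef_rot: [0.999, 0.032, 0.0, -0.0]
contact_force: [-6.2, -3.0, 19.4]
opening: 0.005
finger_force: 9.9
```

Request:
step_arm --steps '[[[0,0,-2.5],[0,0,0]],[[0,0,-2.4],[0,0,0]],[[-3.3,0,0],[0,0,0]],[[-3.4,0,0],[0,0,0]],[[-3.3,0,0],[0,0,0]],[[-3.4,0,0],[0,0,0]],[[0,0,0],[0,0,0]],[[0,0,1.5],[0,0,0]],[[0,0,1.0],[0,0,0]],[[0,0,0],[0,0,0]],[[0,0,0],[0,0,0]]]'

```text
clock: 9.32
tool_pos: [0.4455, 0.2948, 0.1134]
eef_rot: [0.999, 0.032, 0.0, 0.0]
contact_force: [0.9, -0.4, 0.7]
opening: 0.005
finger_force: 0.0
```

```bash
python3 - <<'E'
from h import *
s=snap('wrist','w4.png')
E
```

```text
(no output)
```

View pics/w4.png

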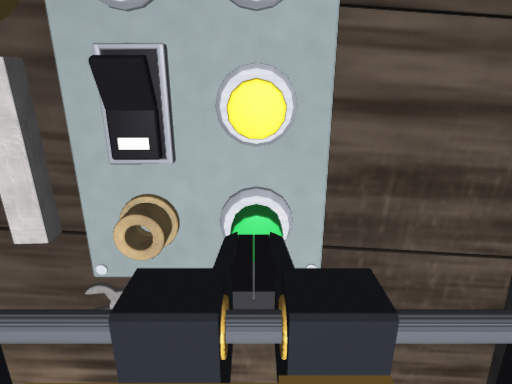

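The tips are over green at (256,225), the bush at (146,228) is clear and the rocker is still over. Pressing green.

Request:
step_arm --steps '[[[0,0,0.9],[0,0,0]],[[0,0,0.4],[0,0,0]],[[0,0,0.4],[0,0,0]],[[0,0,0.4],[0,0,0]],[[0,0,0.2],[0,0,0]],[[0,0,0],[0,0,0]],[[0,0,0],[0,0,0]]]'

```text
clock: 10.25
tool_pos: [0.4449, 0.2949, 0.0923]
eef_rot: [0.999, 0.032, 0.0, -0.0]
contact_force: [-3.8, -2.4, 18.5]
opening: 0.005
finger_force: 9.3
```

Green is at its stop (18 N). Now lift and check.

Request:
step_arm --steps '[[[0,0,-2.5],[0,0,0]],[[0,0,-4],[0,0,0]],[[0,0,-5],[0,0,0]],[[0,0,-5],[0,0,0]],[[0,0,0],[0,0,0]],[[0,0,0],[0,0,0]]]'

```text
clock: 11.0
tool_pos: [0.4446, 0.2947, 0.2551]
eef_rot: [0.999, 0.032, -0.0, 0.0]
contact_force: [-0.5, -0.1, -0.9]
opening: 0.007
finger_force: 0.0
```

```bash
python3 - <<'E'
from h import *
s=snap('scene','s2.png');cv2.imwrite('pics/s2c.png',cv2.resize(s['img'][140:260,180:370,::-1],None,fx=4,fy=4,interpolation=2))
s=snap('wrist','w5.png')
E
```

```text
(no output)
```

View pics/s2c.png

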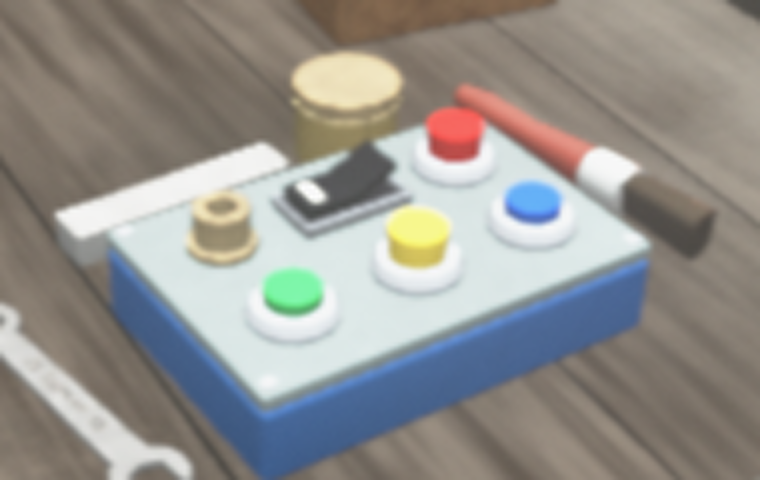

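View pics/w5.png

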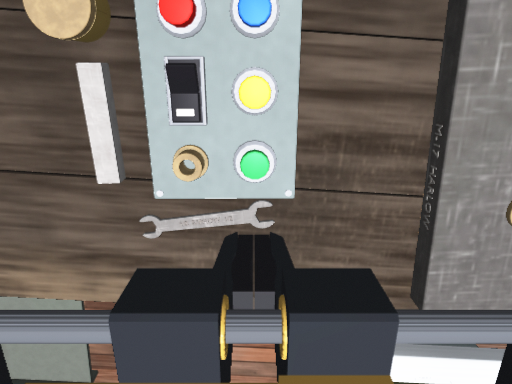

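In the scene crop, green (293,290) and blue (533,202) are low, yellow (418,230) and red (455,128) stand out, and the rocker is over. The bush and the things round the station have not moved.

```bash
python3 -c "
from plant import finish_job
print(finish_job())"
```

```text
the job is handed in; nothing more can be done
None
```

I switched the rocker on, then pressed blue and green fully in, in that order, and handed the job in at about 11 s; the final pictures show red and yellow still out and nothing moved, but the hand-in returned no verdict.

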